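Roll the sample jar up the ramp into the jar roller

TASK

Load the jar roller: with your fingertips, push the lying black-lidded jar slowly up the little ramp, over the crest and onto the two black rollers against the stop, without letting it run back down. Then push the red clutch lever all the way over, away from the foot of the ramp, and come clear. Do not pinch, lift or carry the jar, leave the lever alone until the jar lies in its seat, and leave everything else on the table where it stands.

Things in the scene. Friction and masses are not known exactly. Their poses are not given: they have to be found in the camera images.
- jar_roller: blue bench jar roller with aluminium loading ramp, fixed, placed and turned differently each time. Origin: table height, mid-width, foot of the ramp; x points up the ramp (level), y to its left, z up. In its frame, mm: ramp face rises from z 6 at x 0 to z 27 at x 125; side guides 12 above the face, y -47 and 47 inside; steel foot bar across at x -22, top z 10
- crest (a point): top of the ramp: top of the front black roller, mid-width. In the jar_roller frame: x 126, y 0, z 27 mm. The two fixed rollers (radius 8, across the ramp) have axes at x 126 and 158, z 19; blue cheeks beside them rise to z 38 mm. The jar drops 3.5 mm from the crest into the seat
- seat (a point): where the jar's middle lies when seated between the two rollers: jar_roller frame x 142, y 0 (sideways play 5), z 54 mm. The upright black stop has its face at x 173, z 33 to 63, so 1 mm from the seated jar; the blue gearbox behind it reaches to x 237, y -56 to 56, z 66 mm
- jar: smooth grey plastic sample jar with a black screw lid, lying across the ramp at its foot; radius 30, 84 long, 0.13 to 0.26 kg; it slips easily on the ramp (friction about 0.3) as well as rolls. Origin: centre of its bottom end, on its axis; z runs along its axis to the lid. No reading while both fingers touch it
- jar_center (a point): middle of the jar, on its axis. At the start, in the jar_roller frame, at about x -5, z 36 mm, resting on foot bar and ramp; on the ramp it is 30 mm from the face; over the crest at x 126, z 57; seated at x 142, z 54. It rolls freely: let go on the ramp it runs back to the foot; in the seat it stays
- clutch (a joint): tilt of the clutch lever, rad: 0 = leaning 0.5 rad from upright towards the foot of the ramp (starts at 0 to 0.12), 1.0 = fully over, leaning 0.5 rad away from it, at its end stop. It stays where it is left; about 1 N at the tip moves it
- clutch_tip (a point): centre of the red ball (radius 13 mm) at the free end of the clutch lever left of the ramp, 60 mm from its pivot; the lever is a 10 mm steel rod. Lever leaning to the foot of the ramp: jar_roller frame x 91, y 92, z 81; fully over: x 149, z 81 mm; upright: z 88 mm
- clutch_pivot (a point): pivot axis of the lever (along jar_roller y), at x 120, y 92, z 28 mm in the jar_roller frame. The grey block round it fills x 85 to 155, y 67 to 117, up to z 31 (round hub in the middle to z 41); a 6 mm foot plate lies under it
- red_jar: bystander: sample jar with a red lid, standing, 68 across, 109 high; origin at the centre of its base
- vial: bystander: glass vial with a red cap, standing, 27 across, 70 high; origin at the centre of its base
- tin: bystander: white-metal tin with lid, 64 across, 30 high; origin at the centre of its base
- weight_200: bystander: largest steel balance weight, 35 across, 46 high; origin at the centre of its base
- weight_100: bystander: middle steel balance weight, 28 across, 38 high; origin at the centre of its base
- weight_50: bystander: brass balance weight, 22 across, 30 high; origin at the centre of its base

How it is judged:
By the outcome, as a careful person would: the job done as asked, in the order asked, and still so for the second after the job is handed in, with the robot touching nothing.
It also fails if it takes over 64 s, if anything falls off the work surface, if the arm or the gripper's body presses on something with over 40 N, if the wrist force passes 120 N, or if a joint passes its speed limit or range.

ROBOT

A 6-joint arm with a two-finger parallel gripper is mounted at the origin on a cart in front of the work surface, level with it; the furniture and walls round the work are solid. World frame = base frame: x ahead of the robot, y to its left, z up, the work surface at z = 0. Lengths are in m, angles in rad, forces in N, time in s.
With the tool pointing down it reaches from about 0.425 to 0.95 m from the base axis. Payload 3.5 kg.
Tool frame: the origin (TCP) lies midway between the tips of the shut fingers; the grasp point (between the pads) lies 19 mm behind it; z points along the fingers, y is the line along which they close (so a half turn about z gives the same grasp; the last joint's range is limited). The gripper opens to 85 mm and grips with 20 to 120 N. Pads are 22 mm wide; open, the fingers measure 114 mm over their backs; the gripper's body (76 mm by 85 mm) begins 54 mm behind the grasp point. The pads swing forward as they close: fully open they stand 13 mm farther back than shut.
Start: joints at [1.097, 0.286, 1.577, -0, 1.279, -0.15], TCP at [0.215, 0.64, 0.231] pointing down, gripper open.
Joint ranges: [-2.77, 2.77], [-0.9, 2.22], [0.21, 2.48], [-1.53, 4.67], [0.24, 2.81], [-2.84, 2.84]. Speed limits (rad/s): [2.79, 2.79, 3.14, 3.14, 3.14, 3.14].

INTERFACE

Orientations are given as a unit quaternion [x, y, z, w].
In Python, from plant import * gives the robot as it stands.
- The arm moves only by the tool move_arm, never from a script. Its argument "moves" is a list of rows, each a list of 3 entries, a list of its own where there are three numbers: the opening, from 0 (shut) to 1 (fully open), then the shift along the tool's x, y, z in m, then the turn, a rotation vector about the tool's x, y, z in rad. A call has exactly 10 rows; each row shifts and turns the commanded pose from where the row before left it, along the tool's axes as they then stand; what a row does not reach is not made up. A row lasts 1/12 s, in which the tool goes at most 41.7 mm and 7.16 degrees, less where a joint would pass 70% of its speed; a pose out of reach is approached as far as the arm can. A call is refused whole if a number of a shift passes 0.0417 or a number of a turn 0.125, either way. A call with a gripper value outside its range is refused whole. The fingers move at their own pace and stop on an object; "grip_force" is the grip in N (left out, the last holds). Time passes only in rows, so rows that do not move let the fingers close, or fill a call up. It gives the time, the measured TCP pose, the force, the opening and the grip force at its end, in the units of the state.
- get_state(): the state, without advancing time (a new reading comes with each control period).
- read_camera(name): name is "side" or "top" or "wrist"; returns the picture (420x560x3 uint8, red, green, blue); there is no depth.
- camera_params(name): a dict with "fx", "fy", "cx", "cy" (pixels), "rvec" (rotation vector, rad) and "tvec" (3), from world to camera coordinates, as OpenCV has them; the wrist camera has in their place "tool_from_camera" (4x4, takes a point from camera to tool coordinates, whose origin is the TCP and whose axes are the flange's). Camera axes: x right, y down, z forward; pixel columns grow to the right and rows downward; lengths in m; the calibration is good to about 2 mm. The wrist camera is an equidistant fisheye: a pixel r from the principal point sees the ray r / f radians off the axis. A picture is of the moment at which its call begins: read the wrist's pose just before it. camera_params takes no time and is no camera call.
- sign_off(): hands the job in; it is judged then, once.
The state is a dict: "time": time; "qpos": joint angles; "dq": joint speeds; "joint_efforts": joint torques, N m; "eef_pos": TCP position; "tcp_rot": TCP orientation; "contact_force": force on the tool from outside, world axes, zero at the start; "wrist_torque": the same for the moment, N m; "opening": opening from 0.0 (shut) to 1.0 (fully open); "finger_force": force on a finger pad.
Only numpy, scipy, OpenCV 4.12 (cv2) and the standard library are available. Lean on these libraries where they do the work, as an engineer would, in place of code of your own. Each camera call takes 0.05 s, during which the arm holds its last target. There are 200 camera calls.

## Working session

There is one attempt and no reset: what is moved stays moved. The work goes in short steps, Python scripts to look and compute and a tool call to move; the robot and the scene stay as the last step left them, time stands still between calls to the robot, and variables do not carry over. Pictures are saved under pics/ and viewed, at most 10 in all, crops included, and the job is handed in when it is done.

Besides the shell and the picture viewer there is one more tool, called after ">>>" as name(argument=value, ...) on one line, values as JSON. move_arm: Moves the arm, as the interface text tells. Its arguments: {"type":"object","properties":{"moves":{"type":"array"},"grip_force":{"type":"number"}},"required":["moves"]}

```bash
mkdir -p pics
python3 - <<'E'
from plant import *
import cv2
for n in("side","top"):
    im=read_camera(n); cv2.imwrite(f"pics/{n}0.png",cv2.cvtColor(im,cv2.COLOR_RGB2BGR)); print(n,camera_params(n))
s=get_state(); print(s)
E
```

```text
side {'fx': 438.7075854927509, 'fy': 438.7075854927509, 'cx': 271.89213368817116, 'cy': 210.35744241239846, 'rvec': array([ 0.17309489, -2.82202982,  1.28196787]), 'tvec': array([0.49898901, 0.11172054, 0.99450495])}
top {'fx': 390.79457230683806, 'fy': 390.79457230683806, 'cx': 282.39055595477475, 'cy': 210.80286993444895, 'rvec': array([ 2.1511099 , -2.17703846,  0.08226702]), 'tvec': array([-8.76190454e-04,  4.99966112e-01,  1.06341314e+00])}
{'time': 0.1, 'qpos': array([ 1.09701245e+00,  2.87149218e-01,  1.57805628e+00,  1.16544749e-05,
        1.27856953e+00, -1.50011956e-01]), 'dq': array([ 1.00261581e-03, -9.06228952e-04, -2.03803928e-03, -1.57157235e-03,
        9.44793319e-05, -2.63942636e-04]), 'joint_efforts': array([ 1.04435010e-03, -4.07300270e+01, -2.93697953e+01, -1.26070181e-04,
        3.43636639e-03,  2.19458073e-06]), 'eef_pos': array([0.21444921, 0.63939903, 0.23002348]), 'tcp_rot': array([ 1.61181361e-01,  9.86924201e-01, -1.03682769e-03, -3.40156616e-04]), 'contact_force': array([-0.10033735,  0.90375862, -0.17362709]), 'wrist_torque': array([-0.03485323,  0.02429717, -0.08115497]), 'finger_force': 0.0, 'opening': 1.0006377213376019}
```

View pics/side0.png

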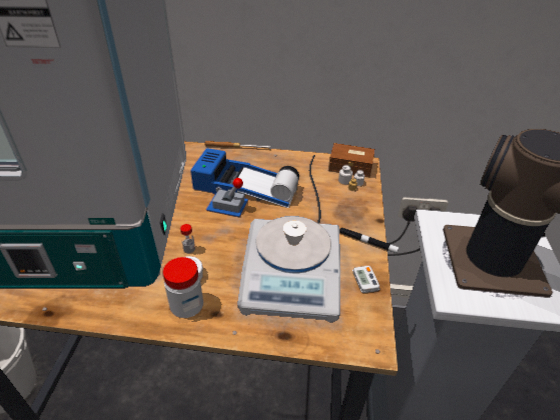

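View pics/top0.png

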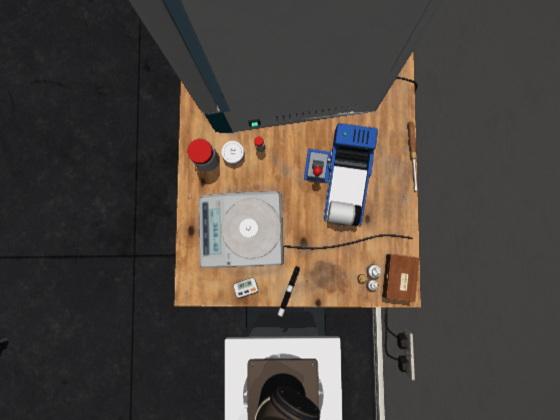

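```bash
cat > h.py <<'E'
import numpy as np, cv2
from plant import *
from scipy.spatial.transform import Rotation as R
def K(c): return np.array([[c['fx'],0,c['cx']],[0,c['fy'],c['cy']],[0,0,1.]])
def proj(n,P):
    c=camera_params(n); return cv2.projectPoints(np.atleast_2d(np.float64(P)),c['rvec'],c['tvec'],K(c),None)[0][:,0]
def atz(n,uv,z):
    c=camera_params(n); r=cv2.Rodrigues(c['rvec'])[0]; o=-r.T@c['tvec']
    d=r.T@np.array([(uv[0]-c['cx'])/c['fx'],(uv[1]-c['cy'])/c['fy'],1]); return o+d*(z-o[2])/d[2]
def crop(n,x,y,w,h,k,name):
    im=read_camera(n)[y:y+h,x:x+w]; cv2.imwrite(f"pics/{name}.png",cv2.cvtColor(cv2.resize(im,None,fx=k,fy=k,interpolation=cv2.INTER_CUBIC),cv2.COLOR_RGB2BGR))
def st():
    s=get_state(); print(round(s['time'],2),s['eef_pos'].round(4),s['tcp_rot'].round(4),s['contact_force'].round(2),s['opening'].round(3),s['qpos'].round(3))
E
python3 - <<'E'
from h import *
print(proj('top',[[0,0,0],[.5,0,0],[.5,.3,0],[.214,.64,.23]]),proj('side',[[0,0,0],[.5,0,0],[.5,.3,0],[.214,.64,.23]]))
crop('top',295,110,100,125,4.8,'topc'); crop('side',185,140,125,85,6,'sidec')
E
```

```text
[[282.068564   394.535829  ]
 [280.13366213 211.58911622]
 [175.12316964 212.9330922 ]
 [ -9.72618807 334.17790709]] [[492.01196829 259.64090408]
 [272.92814783 239.50658675]
 [254.25153819 353.67876938]
 [518.8863635  599.43879751]]
```

View pics/topc.png

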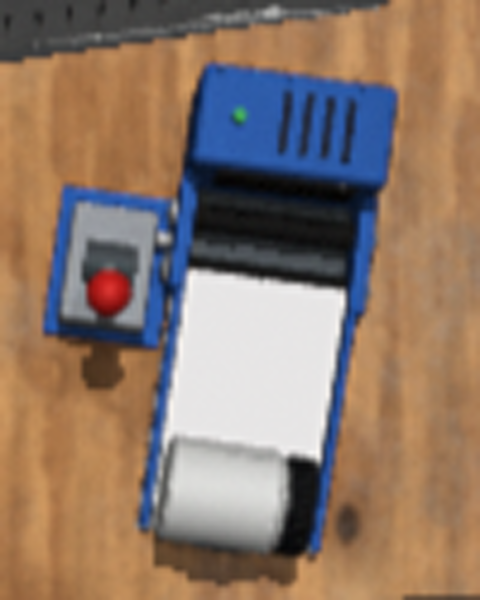

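View pics/sidec.png

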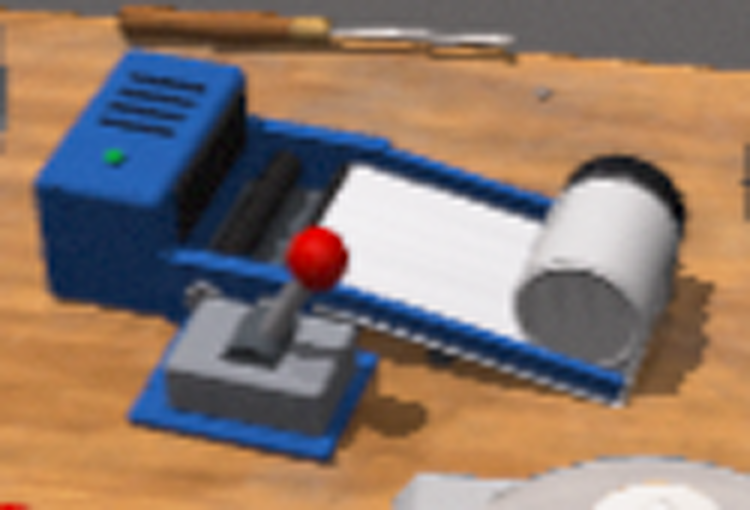

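```bash
cat > fit.py <<'E'
from h import *
from scipy.optimize import least_squares
T=[((205,65),(237,56,66)),((395,88),(237,-56,66)),((109,291),(94,92,82)),((75,200),(155,117,31)),((158,213),(155,67,31)),((145,330),(85,67,31)),((60,320),(85,117,31)),((188,268),(120,47,26)),((347,292),(120,-47,26))]
S=[((38,185),(237,56,66)),((125,50),(237,-56,66)),((317,258),(94,92,82)),((168,368),(155,117,31)),((325,405),(85,117,31)),((355,322),(85,67,31))]
ut=np.array([p for p,_ in T])/4.8+[295,110]; us=np.array([p for p,_ in S])/6+[185,140]
def W(p,P): 
    return R.from_euler('z',p[2]).apply(np.array(P)/1000.)+[p[0],p[1],0]
f=lambda p:np.r_[(proj('top',W(p,[q for _,q in T]))-ut).ravel(),(proj('side',W(p,[q for _,q in S]))-us).ravel()]
r=least_squares(f,[.5,-.15,0],loss='soft_l1'); print(r.x,r.fun.reshape(-1,2).round(1))
p=r.x; np.save('p.npy',p)
for n,P in dict(foot=(0,0,0),jar=(-5,0,36),seat=(142,0,54),tip=(91,92,81)).items(): print(n,W(p,P).round(4))
# jar ends in roller frame
for uv in((228,495),(320,505)):
    w=atz('top',np.array(uv)/4.8+[295,110],.036); print((R.from_euler('z',-p[2]).apply(w-[p[0],p[1],0])*1000).round(1))
E
python3 fit.py
```

```text
[ 0.49260178 -0.18003056 -0.14404641] [[-0.9 -0.9]
 [ 0.6 -0.6]
 [-0.1  0.5]
 [-0.5  0.6]
 [-0.   0.1]
 [-0.4  0.3]
 [-0.5  0.1]
 [-0.8  2.2]
 [-0.4  1.4]
 [-1.8 -1.2]
 [-0.2 -1.7]
 [-0.  -0.8]
 [-0.9 -1. ]
 [-0.3 -2.2]
 [ 0.9 -0.7]]
foot [ 0.4926 -0.18    0.    ]
jar [ 0.4877 -0.1793  0.036 ]
seat [ 0.6331 -0.2004  0.054 ]
tip [ 0.5959 -0.102   0.081 ]
[-3.5  7.9 36. ]
[ -2.4 -44.7  36. ]
```

>>> move_arm(moves=[[0.5, [-0.028, -0.028, 0], [0, 0, -0.09]], [0.5, [-0.028, -0.028, 0], [0, 0, -0.09]], [0.5, [-0.028, -0.028, 0], [0, 0, 0]], [0.5, [-0.028, -0.028, 0], [0, 0, 0]], [0.5, [-0.028, -0.028, 0], [0, 0, 0]], [0.5, [-0.028, -0.028, 0], [0, 0, 0]], [0.5, [-0.028, -0.028, 0], [0, 0, 0]], [0.5, [-0.028, -0.028, 0], [0, 0, 0]], [0.5, [-0.028, -0.028, 0], [0, 0, 0]], [0.5, [-0.028, -0.028, 0], [0, 0, 0]]])

```text
time: 1.03
eef_pos: [0.4434, 0.3152, 0.2313]
tcp_rot: [0.072, 0.997, 0.0, 0.0]
contact_force: [0.7, 0.1, -0.1]
opening: 0.504
finger_force: 0.0
```

```bash
cat >> h.py <<'E'
def rol():
    s=get_state(); p=np.load('p.npy'); i=R.from_euler('z',-p[2])
    r=R.from_quat(s['tcp_rot']).as_matrix()
    print(round(s['time'],2),'rol',(i.apply(s['eef_pos']-[p[0],p[1],0])*1000).round(1),'F',i.apply(s['contact_force']).round(2),'yaw err',round(float(np.arctan2(*i.apply(r[:,1])[:2])),4),'zt',r[:,2].round(3),'op',s['opening'].round(2),s['qpos'].round(2))
E
python3 -c "
from h import *
rol();st()"
```

```text
Traceback (most recent call last):
  File "h.py", line 17, in rol
    print(round(s['time'],2),'rol',(i.apply(s['eef_pos']-[p[0],p[1],0])*1000).round(1),'F',i.apply(s['contact_force']).round(2),'yaw err',round(float(np.arctan2(*i.apply(r[:,1])[:2])),4),'zt',r[:,2].round(3),'op',s['opening'].round(2),s['qpos'].round(2))
                                                                                                                                                                                                                     ^^^^^^^^^^^^^^^^^^
AttributeError: 'float' object has no attribute 'round'
```

>>> move_arm(moves=[[0.5, [-0.006, -0.04, 0], [0, 0, 0]], [0.5, [-0.006, -0.04, 0], [0, 0, 0]], [0.5, [-0.006, -0.04, 0], [0, 0, 0]], [0.5, [-0.006, -0.04, 0], [0, 0, 0]], [0.5, [-0.006, -0.04, 0], [0, 0, 0]], [0.5, [-0.006, -0.04, 0], [0, 0, 0]], [0.5, [-0.005, -0.04, 0], [0, 0, 0]], [0.5, [-0.005, -0.04, 0], [0, 0, 0]], [0.5, [-0.005, -0.04, 0], [0, 0, 0]], [0.5, [0, -0.04, 0], [0, 0, 0]]])

```text
time: 1.87
eef_pos: [0.4356, -0.0882, 0.2315]
tcp_rot: [0.072, 0.997, -0.0, 0.001]
contact_force: [0.7, -0.2, -0.1]
opening: 0.503
finger_force: 0.0
```

```bash
sed -i "s/s\['opening'\].round/np.round(s['opening']).round/; s/,'op',.*qpos/,'op',round(s['opening'],2),s['qpos/" h.py; sed -i "s/s\['opening'\]).round(3)/s['opening'],3)/;s/np.round(s\['opening'\]).round(3)/s['opening']/" h.py; tail -4 h.py; python3 -c "
from h import *
rol()"
```

```text
def rol():
    s=get_state(); p=np.load('p.npy'); i=R.from_euler('z',-p[2])
    r=R.from_quat(s['tcp_rot']).as_matrix()
    print(round(s['time'],2),'rol',(i.apply(s['eef_pos']-[p[0],p[1],0])*1000).round(1),'F',i.apply(s['contact_force']).round(2),'yaw err',round(float(np.arctan2(*i.apply(r[:,1])[:2])),4),'zt',r[:,2].round(3),'op',round(s['opening'],2),s['qpos'].round(2))
1.87 rol [-69.6  82.7 231.5] F [ 0.76 -0.09 -0.12] yaw err -0.0002 zt [ 0.001 -0.    -1.   ] op 0.5 [-0.43 -0.25  2.12  0.    1.27 -1.86]
```

>>> move_arm(moves=[[0.5, [0, -0.04, 0], [0, 0, 0]], [0.5, [0, -0.04, 0], [0, 0, 0]], [0.5, [0, -0.003, 0.02], [0, 0, 0]], [0.5, [0, 0, 0.035], [0, 0, 0]], [0.5, [0, 0, 0.035], [0, 0, 0]], [0.5, [0, 0, 0.035], [0, 0, 0]], [0.5, [0, 0, 0.035], [0, 0, 0]], [0.5, [0, 0, 0.03], [0, 0, 0]], [0.5, [0, 0, 0.019], [0, 0, 0]], [0.5, [0, 0, 0], [0, 0, 0]]])

```text
time: 2.7
eef_pos: [0.4204, -0.1661, 0.0179]
tcp_rot: [0.072, 0.997, 0.003, -0.004]
contact_force: [-1.1, 1.3, -0.7]
opening: 0.495
finger_force: 0.0
```

```bash
python3 -c "
from h import *
rol();crop('side',215,130,125,95,6,'s1')"
```

```text
2.7 rol [-73.4   3.4  17.9] F [-1.29  1.12 -0.68] yaw err 0.0 zt [-0.008  0.006 -1.   ] op 0.49 [-0.6   0.11  2.24 -0.    0.81 -2.03]
```

View pics/s1.png

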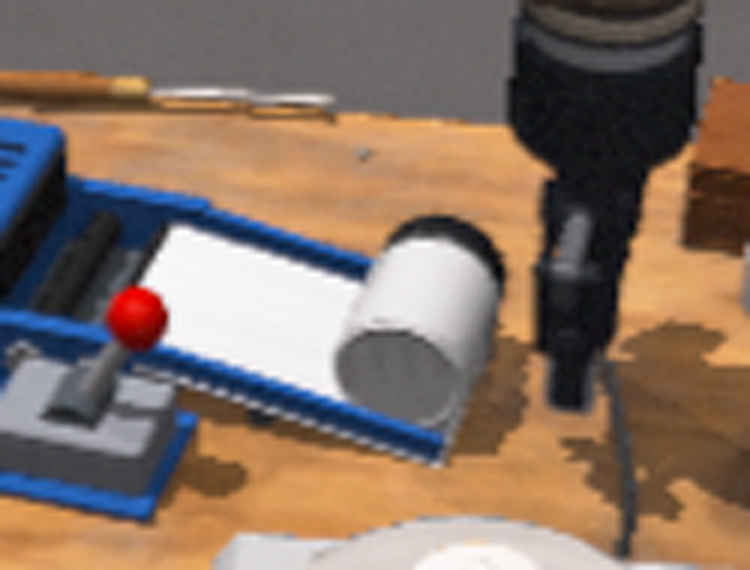

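>>> move_arm(moves=[[0.5, [-0.003, 0.003, 0], [0, 0, 0]], [0.5, [-0.003, 0, 0], [0, 0, 0]], [0.5, [-0.003, 0, 0], [0, 0, 0]], [0.5, [-0.003, 0, 0], [0, 0, 0]], [0.5, [-0.002, 0, 0], [0, 0, 0]], [0.5, [-0.002, 0, 0], [0, 0, 0]], [0.5, [-0.002, 0, 0], [0, 0, 0]], [0.5, [-0.002, 0, 0], [0, 0, 0]], [0.5, [-0.002, 0, 0], [0, 0, 0]], [0.5, [-0.002, 0, 0], [0, 0, 0]]])

```text
time: 3.58
eef_pos: [0.4483, -0.1688, 0.0223]
tcp_rot: [0.072, 0.997, 0.0, -0.0]
contact_force: [-0.8, -0.1, -0.2]
opening: 0.501
finger_force: 0.0
```

```bash
python3 -c "
from h import *
rol()
c=camera_params('wrist');print(c)"
```

```text
3.58 rol [-45.5   4.7  22.3] F [-0.76 -0.22 -0.24] yaw err -0.0002 zt [-0.  0. -1.] op 0.5 [-0.57  0.15  2.18 -0.    0.82 -2.  ]
{'fx': 325.19226210127806, 'fy': 325.19226210127806, 'cx': 278.49406196800635, 'cy': 214.2647477178493, 'tool_from_camera': array([[ 1.97636649e-04, -9.47893610e-01, -3.18586982e-01,
         8.25836514e-02],
       [ 9.99999971e-01,  2.31184910e-04, -6.74919472e-05,
         7.59494874e-05],
       [ 1.37627688e-04, -3.18586959e-01,  9.47893628e-01,
        -1.42488149e-01],
       [ 0.00000000e+00,  0.00000000e+00,  0.00000000e+00,
         1.00000000e+00]])}
```

>>> move_arm(moves=[[0.5, [0, -0.004, 0], [0, 0, 0]], [0.5, [-0.002, 0, 0], [0, 0, 0]], [0.5, [-0.002, 0, -0.0004], [0, 0, 0]], [0.5, [-0.002, 0, -0.0004], [0, 0, 0]], [0.5, [-0.002, 0, -0.0004], [0, 0, 0]], [0.5, [-0.0025, 0, -0.0004], [0, 0, 0]], [0.5, [-0.0025, 0, -0.0004], [0, 0, 0]], [0.5, [-0.0025, 0, -0.0004], [0, 0, 0]], [0.5, [-0.0025, 0, -0.0004], [0, 0, 0]], [0.5, [-0.0025, 0, -0.0004], [0, 0, 0]]])

```text
time: 4.42
eef_pos: [0.4682, -0.1758, 0.0256]
tcp_rot: [0.072, 0.997, -0.0, 0.0]
contact_force: [-1.4, -0.1, 0.9]
opening: 0.501
finger_force: 0.5
```

```bash
python3 -c "
from h import *
rol();crop('side',215,130,125,95,6,'s2')"
```

```text
4.42 rol [-24.8   0.7  25.6] F [-1.4  -0.31  0.93] yaw err -0.0004 zt [ 0. -0. -1.] op 0.5 [-0.56  0.18  2.13 -0.    0.83 -1.99]
```

View pics/s2.png

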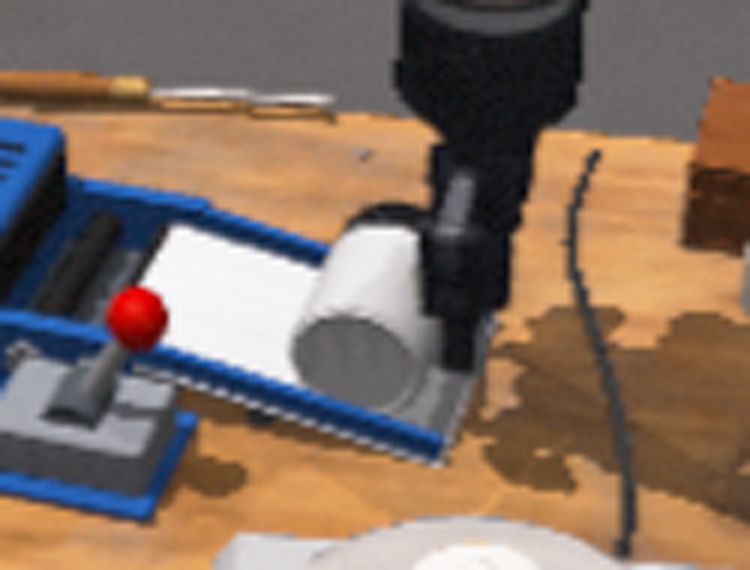

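The picture shows the jar moved up the ramp, with the fingertips behind it (near pixel 455,340 in the crop). I'll carry on.

>>> move_arm(moves=[[0.5, [-0.0025, 0, -0.0004], [0, 0, 0]], [0.5, [-0.0025, 0, -0.0004], [0, 0, 0]], [0.5, [-0.0025, 0, -0.0004], [0, 0, 0]], [0.5, [-0.0025, 0, -0.0004], [0, 0, 0]], [0.5, [-0.0025, 0, -0.0004], [0, 0, 0]], [0.5, [-0.0025, 0, -0.0004], [0, 0, 0]], [0.5, [-0.0025, 0, -0.0004], [0, 0, 0]], [0.5, [-0.0025, 0, -0.0004], [0, 0, 0]], [0.5, [-0.0025, 0, -0.0004], [0, 0, 0]], [0.5, [-0.0025, 0, -0.0004], [0, 0, 0]]])

```text
time: 5.3
eef_pos: [0.4928, -0.1794, 0.0296]
tcp_rot: [0.072, 0.997, 0.0, -0.0]
contact_force: [-0.4, -0.3, 0.4]
opening: 0.497
finger_force: 0.5
```

>>> move_arm(moves=[[0.5, [-0.0025, 0, -0.0004], [0, 0, 0]], [0.5, [-0.0025, 0, -0.0004], [0, 0, 0]], [0.5, [-0.0025, 0, -0.0004], [0, 0, 0]], [0.5, [-0.0025, 0, -0.0004], [0, 0, 0]], [0.5, [-0.0025, 0, -0.0004], [0, 0, 0]], [0.5, [-0.0025, 0, -0.0004], [0, 0, 0]], [0.5, [-0.0025, 0, -0.0004], [0, 0, 0]], [0.5, [-0.0025, 0, -0.0004], [0, 0, 0]], [0.5, [-0.0025, 0, -0.0004], [0, 0, 0]], [0.5, [-0.0025, 0, -0.0004], [0, 0, 0]]])

```text
time: 6.13
eef_pos: [0.5176, -0.1829, 0.0336]
tcp_rot: [0.072, 0.997, 0.0, -0.0]
contact_force: [-0.4, -0.3, 1.5]
opening: 0.5
finger_force: 0.5
```

```bash
python3 -c "
from h import *
rol();crop('top',295,110,100,125,4.8,'t2')"
```

```text
6.13 rol [25.1  0.7 33.6] F [-0.3  -0.38  1.51] yaw err -0.0002 zt [-0.  0. -1.] op 0.5 [-0.52  0.26  2.01 -0.    0.87 -1.95]
```

View pics/t2.png

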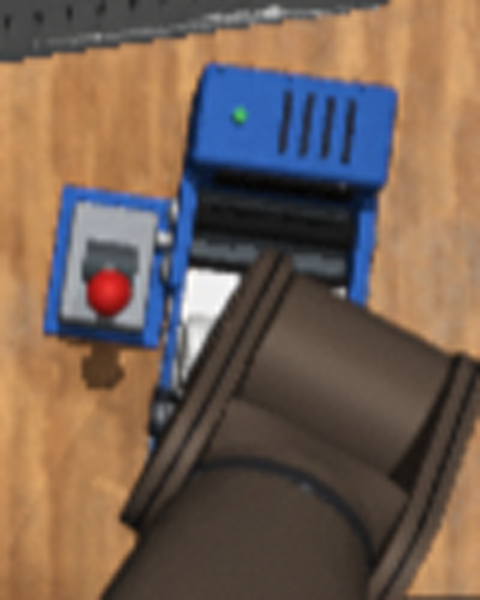

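The arm hides most of the ramp from above, but the jar's left front edge shows ahead of the tool at about (200,320). It's still advancing.

>>> move_arm(moves=[[0.5, [-0.0025, 0, -0.0004], [0, 0, 0]], [0.5, [-0.0025, 0, -0.0004], [0, 0, 0]], [0.5, [-0.0025, 0, -0.0004], [0, 0, 0]], [0.5, [-0.0025, 0, -0.0004], [0, 0, 0]], [0.5, [-0.0025, 0, -0.0004], [0, 0, 0]], [0.5, [-0.0025, 0, -0.0004], [0, 0, 0]], [0.5, [-0.0025, 0, -0.0004], [0, 0, 0]], [0.5, [-0.0025, 0, -0.0004], [0, 0, 0]], [0.5, [-0.0025, 0, -0.0004], [0, 0, 0]], [0.5, [-0.0025, 0, -0.0004], [0, 0, 0]]])

```text
time: 7.02
eef_pos: [0.5423, -0.1865, 0.0376]
tcp_rot: [0.072, 0.997, 0.0, -0.0]
contact_force: [-0.9, 0.5, 0.6]
opening: 0.503
finger_force: 0.5
```

>>> move_arm(moves=[[0.5, [-0.0025, 0, -0.0004], [0, 0, 0]], [0.5, [-0.0025, 0, -0.0004], [0, 0, 0]], [0.5, [-0.0025, 0, -0.0004], [0, 0, 0]], [0.5, [-0.0025, 0, -0.0004], [0, 0, 0]], [0.5, [-0.0025, 0, -0.0004], [0, 0, 0]], [0.5, [-0.0025, 0, -0.0004], [0, 0, 0]], [0.5, [-0.0025, 0, 0], [0, 0, 0]], [0.5, [-0.0025, 0, 0], [0, 0, 0]], [0.5, [-0.0025, 0, 0], [0, 0, 0]], [0.5, [-0.0025, 0, 0], [0, 0, 0]]])

```text
time: 7.85
eef_pos: [0.5671, -0.1901, 0.0399]
tcp_rot: [0.072, 0.997, 0.0, -0.0]
contact_force: [-0.5, -0.7, 1.0]
opening: 0.499
finger_force: 0.5
```

```bash
python3 -c "
from h import *
rol();crop('side',185,130,125,95,6,'s3')"
```

```text
7.85 rol [75.1  0.7 39.9] F [-0.4  -0.73  0.96] yaw err -0.0002 zt [-0.  0. -1.] op 0.5 [-0.49  0.35  1.89  0.    0.91 -1.92]
```

View pics/s3.png

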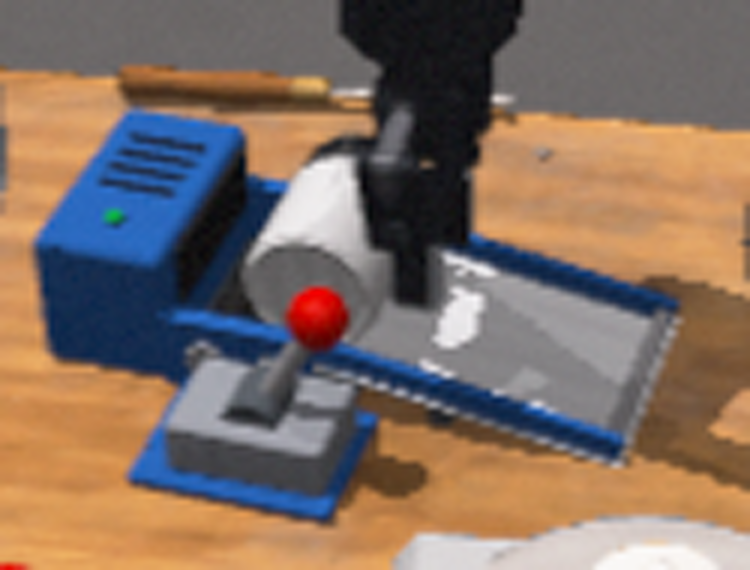

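The jar is just short of the crest, with its near end at about (310,290) in the crop and the fingers behind it. I'll slow down.

>>> move_arm(moves=[[0.5, [-0.0015, 0, 0], [0, 0, 0]], [0.5, [-0.0015, 0, 0], [0, 0, 0]], [0.5, [-0.0015, 0, 0], [0, 0, 0]], [0.5, [-0.0015, 0, 0], [0, 0, 0]], [0.5, [-0.0015, 0, 0], [0, 0, 0]], [0.5, [-0.0015, 0, 0], [0, 0, 0]], [0.5, [-0.0015, 0, 0], [0, 0, 0]], [0.5, [-0.0015, 0, 0], [0, 0, 0]], [0.5, [-0.0015, 0, 0], [0, 0, 0]], [0.5, [-0.0015, 0, 0], [0, 0, 0]]])

```text
time: 8.73
eef_pos: [0.582, -0.1923, 0.04]
tcp_rot: [0.072, 0.997, -0.0, 0.0]
contact_force: [-0.4, 0.0, 0.3]
opening: 0.5
finger_force: 0.0
```

>>> move_arm(moves=[[0.5, [-0.001, 0, 0], [0, 0, 0]], [0.5, [-0.001, 0, 0], [0, 0, 0]], [0.5, [-0.001, 0, 0], [0, 0, 0]], [0.5, [-0.001, 0, 0], [0, 0, 0]], [0.5, [-0.001, 0, 0], [0, 0, 0]], [0.5, [-0.001, 0, 0], [0, 0, 0]], [0.5, [-0.001, 0, 0], [0, 0, 0]], [0.5, [-0.001, 0, 0], [0, 0, 0]], [0.5, [-0.001, 0, 0], [0, 0, 0]], [0.5, [0, 0, 0], [0, 0, 0]]])

```text
time: 9.57
eef_pos: [0.5908, -0.1936, 0.04]
tcp_rot: [0.072, 0.997, -0.0, 0.0]
contact_force: [-0.6, 0.9, 1.2]
opening: 0.502
finger_force: 0.0
```

```bash
python3 -c "
from h import *
rol();crop('side',185,130,125,95,6,'s4')"
```

```text
9.57 rol [99.1  0.7 40. ] F [-0.7   0.8   1.19] yaw err -0.0004 zt [ 0. -0. -1.] op 0.5 [-0.48  0.39  1.83 -0.    0.93 -1.91]
```

View pics/s4.png

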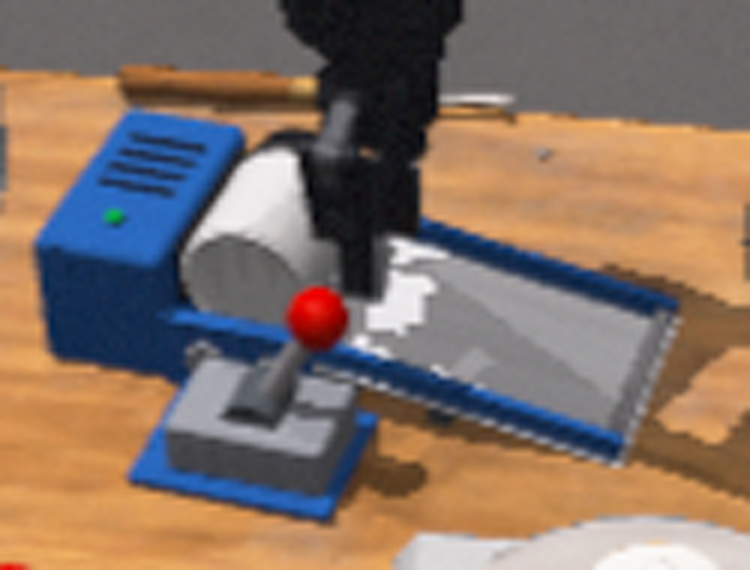

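```bash
python3 -c "
from h import *
p=np.load('p.npy')
W=lambda P:R.from_euler('z',p[2]).apply(np.array(P)/1000.)+[p[0],p[1],0]
for x,z in((142,54),(126,57),(135,55)): print((proj('side',W([(x,42,z)]))-[185,130])*6)
"
```

```text
[[249.56833417 277.93501996]]
[[284.65563332 278.44651077]]
[[264.91892699 278.74483503]]
```

>>> move_arm(moves=[[0.5, [0.005, 0, 0], [0, 0, 0]], [0.5, [0.015, 0, 0], [0, 0, 0]], [0.5, [0.02, 0, -0.01], [0, 0, 0]], [0.5, [0.01, 0, -0.03], [0, 0, 0]], [0.5, [0.005, 0, -0.035], [0, 0, 0]], [0, [0, 0, -0.03], [0, 0, 0]], [0, [0, 0, -0.005], [0, 0, 0]], [0, [0, 0, 0], [0, 0, 0]], [0, [0, 0, 0], [0, 0, 0]], [0, [0, 0, 0], [0, 0, 0]]])

```text
time: 10.45
eef_pos: [0.5349, -0.185, 0.1479]
tcp_rot: [0.072, 0.997, 0.001, -0.002]
contact_force: [-0.0, -0.3, -1.0]
opening: -0.001
finger_force: 0.0
```

```bash
python3 -c "
from h import *
rol();crop('side',185,130,125,95,6,'s5')"
```

```text
10.45 rol [ 42.6   1.2 147.9] F [-0.01 -0.26 -0.98] yaw err -0.0002 zt [-0.003  0.002 -1.   ] op -0.0 [-0.51  0.13  1.92 -0.    1.1  -1.94]
```

View pics/s5.png

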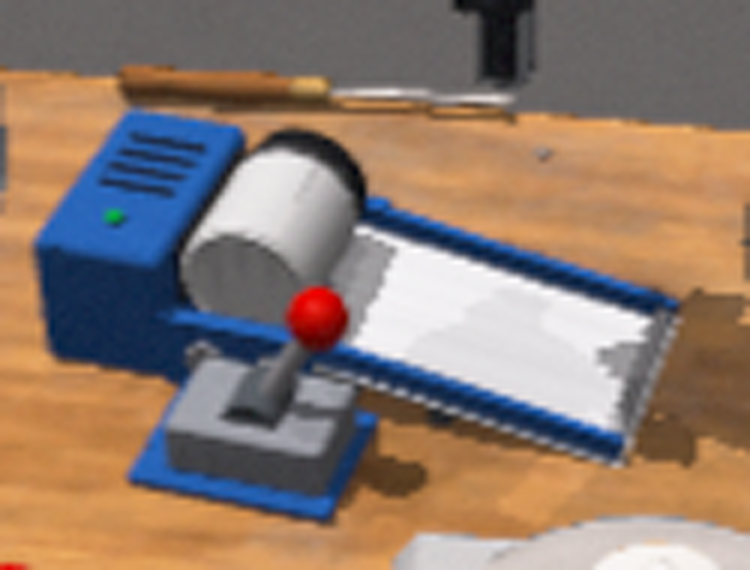

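The jar lies in the seat and stays there: its end centre is at about (245,282) against a predicted (250,278). Next is the lever.

>>> move_arm(moves=[[0, [0, 0.03, 0], [0, 0, 0]], [0, [0, 0.035, 0], [0, 0, 0]], [0, [0, 0.02, 0], [0, 0, 0]], [0, [0, 0.005, 0.005], [0, 0, 0]], [0, [0, 0, 0.02], [0, 0, 0]], [0, [0, 0, 0.03], [0, 0, 0]], [0, [0, 0, 0.018], [0, 0, 0]], [0, [0, 0, 0.005], [0, 0, 0]], [0, [0, 0, 0], [0, 0, 0]], [0, [0, 0, 0], [0, 0, 0]]])

```text
time: 11.33
eef_pos: [0.549, -0.097, 0.0716]
tcp_rot: [0.072, 0.997, 0.0, -0.0]
contact_force: [0.8, 0.4, 0.2]
opening: -0.003
finger_force: 0.0
```

```bash
python3 -c "
from h import *
rol()"
```

```text
11.33 rol [43.9 90.3 71.6] F [0.74 0.49 0.25] yaw err 0.0002 zt [-0.001  0.    -1.   ] op -0.0 [-0.36  0.22  1.98 -0.    0.95 -1.78]
```

>>> move_arm(moves=[[0, [-0.005, 0.0015, 0], [0, 0, 0]], [0, [-0.005, 0, 0], [0, 0, 0]], [0, [-0.005, 0, 0], [0, 0, 0]], [0, [-0.005, 0, 0], [0, 0, 0]], [0, [-0.005, 0, 0], [0, 0, 0]], [0, [-0.005, 0, 0], [0, 0, 0]], [0, [-0.005, 0, 0], [0, 0, 0]], [0, [-0.005, 0, 0], [0, 0, 0]], [0, [-0.005, 0, 0], [0, 0, 0]], [0, [-0.005, 0, 0], [0, 0, 0]]])

```text
time: 12.17
eef_pos: [0.5992, -0.1023, 0.0719]
tcp_rot: [0.072, 0.997, -0.0, 0.0]
contact_force: [-1.5, 0.8, 1.8]
opening: -0.001
finger_force: 0.8
```

>>> move_arm(moves=[[0, [-0.004, 0, 0], [0, 0, 0]], [0, [-0.004, 0, 0], [0, 0, 0]], [0, [-0.004, 0, 0], [0, 0, 0]], [0, [-0.004, 0, 0], [0, 0, 0]], [0, [-0.003, 0, 0], [0, 0, 0]], [0, [-0.003, 0, 0], [0, 0, 0]], [0, [-0.002, 0, 0], [0, 0, 0]], [0, [-0.002, 0, 0], [0, 0, 0]], [0, [-0.001, 0, 0], [0, 0, 0]], [0, [-0.001, 0, 0], [0, 0, 0]]])

```text
time: 13.0
eef_pos: [0.6261, -0.1062, 0.0715]
tcp_rot: [0.072, 0.997, 0.0, -0.0]
contact_force: [-1.0, -0.9, -1.0]
opening: 0.002
finger_force: 0.6
```

```bash
cat > ball.py <<'E'
from h import *
rol(); p=np.load('p.npy')
W=lambda P:R.from_euler('z',p[2]).apply(np.array(P)/1000.)+[p[0],p[1],0]
for n in('side','top'):
    im=read_camera(n).astype(int); m=(im[...,0]>120)&(im[...,1]<60)&(im[...,2]<60)
    k,l,s,c=cv2.connectedComponentsWithStats(m.astype(np.uint8))
    g=[(W([(120+60*np.sin(t-.5),92,28+60*np.cos(t-.5))])) for t in(.06,.7,.8,.9,1.)]
    print(n,[(c[i].round(1),s[i,4]) for i in range(1,k) if s[i,4]>8],[proj(n,x)[0].round(1) for x in g])
E
python3 ball.py
```

```text
13.0 rol [121.6  92.2  71.5] F [-0.84 -0.99 -1.05] yaw err -0.0002 zt [-0.001  0.    -1.   ] op 0.0 [-0.33  0.37  1.78 -0.    0.99 -1.75]
side [(array([217. , 177.3]), np.int32(50)), (array([185.5, 227.7]), np.int32(64)), (array([179.5, 269.9]), np.int32(682))] [array([237.6, 182.1]), array([222.9, 178. ]), array([220.7, 178.1]), array([218.6, 178.4]), array([216.6, 178.9])]
top [(array([258.4, 140.7]), np.int32(53)), (array([199.3, 150.8]), np.int32(443))] [array([317.6, 171. ]), array([319.5, 156.8]), array([319.7, 154.8]), array([319.9, 152.9]), array([320.1, 151.2])]
```

>>> move_arm(moves=[[0, [-0.001, 0, 0], [0, 0, 0]], [0, [-0.001, 0, 0], [0, 0, 0]], [0, [-0.001, 0, 0], [0, 0, 0]], [0, [-0.001, 0, 0], [0, 0, 0]], [0, [0, 0, 0], [0, 0, 0]], [0, [0, 0, 0], [0, 0, 0]], [0, [0, 0, 0], [0, 0, 0]], [0, [0, 0, 0], [0, 0, 0]], [0, [0, 0, 0], [0, 0, 0]], [0, [0, 0, 0], [0, 0, 0]]])

```text
time: 13.93
eef_pos: [0.6306, -0.1069, 0.0721]
tcp_rot: [0.072, 0.997, -0.0, 0.0]
contact_force: [0.2, 0.1, -1.2]
opening: 0.005
finger_force: 0.3
```

```bash
python3 ball.py
```

```text
13.93 rol [126.   92.2  72.1] F [ 0.15  0.14 -1.24] yaw err -0.0002 zt [ 0. -0. -1.] op 0.01 [-0.33  0.38  1.77  0.    0.99 -1.75]
side [(array([215.8, 177.4]), np.int32(54)), (array([185.5, 227.6]), np.int32(65)), (array([179.5, 269.9]), np.int32(682))] [array([237.6, 182.1]), array([222.9, 178. ]), array([220.7, 178.1]), array([218.6, 178.4]), array([216.6, 178.9])]
top [(array([258.4, 140.8]), np.int32(52)), (array([199.3, 150.8]), np.int32(443))] [array([317.6, 171. ]), array([319.5, 156.8]), array([319.7, 154.8]), array([319.9, 152.9]), array([320.1, 151.2])]
```

>>> move_arm(moves=[[0, [-0.001, 0, 0], [0, 0, 0]], [0, [0, 0, 0], [0, 0, 0]], [0, [-0.001, 0, 0], [0, 0, 0]], [0, [0, 0, 0], [0, 0, 0]], [0, [-0.001, 0, 0], [0, 0, 0]], [0, [0, 0, 0], [0, 0, 0]], [0, [0, 0, 0], [0, 0, 0]], [0, [0, 0, 0], [0, 0, 0]], [0, [0, 0, 0], [0, 0, 0]], [0, [0, 0, 0], [0, 0, 0]]])

```text
time: 14.87
eef_pos: [0.6326, -0.1071, 0.0716]
tcp_rot: [0.072, 0.997, 0.0, -0.001]
contact_force: [-5.2, 0.1, 0.7]
opening: 0.003
finger_force: 2.6
```

```bash
python3 ball.py
```

```text
14.87 rol [128.1  92.3  71.6] F [-5.2  -0.65  0.71] yaw err -0.0004 zt [-0.002  0.    -1.   ] op 0.0 [-0.33  0.38  1.76 -0.    0.99 -1.75]
side [(array([215.1, 177.7]), np.int32(54)), (array([185.5, 227.6]), np.int32(65)), (array([179.5, 270. ]), np.int32(679))] [array([237.6, 182.1]), array([222.9, 178. ]), array([220.7, 178.1]), array([218.6, 178.4]), array([216.6, 178.9])]
top [(array([258.4, 140.8]), np.int32(52)), (array([199.3, 150.7]), np.int32(442))] [array([317.6, 171. ]), array([319.5, 156.8]), array([319.7, 154.8]), array([319.9, 152.9]), array([320.1, 151.2])]
```

Force has risen to 5 N and the finger lags its command, so the lever is at its end stop. I'll press 1 mm more, then come clear.

>>> move_arm(moves=[[0, [-0.001, 0, 0], [0, 0, 0]], [0, [0, 0, 0], [0, 0, 0]], [0, [0, 0, 0], [0, 0, 0]], [0, [0.005, 0, 0], [0, 0, 0]], [0, [0.02, 0, 0], [0, 0, 0]], [0, [0.03, 0, 0], [0, 0, 0]], [0, [0.03, 0, -0.01], [0, 0, 0]], [0, [0.02, 0, -0.03], [0, 0, 0]], [0, [0.01, 0, -0.035], [0, 0, 0]], [0, [0.01, 0, -0.035], [0, 0, 0]]])

```text
time: 15.8
eef_pos: [0.5102, -0.0893, 0.183]
tcp_rot: [0.072, 0.997, -0.0, 0.001]
contact_force: [1.4, -0.9, 0.4]
opening: -0.002
finger_force: 0.0
```

>>> move_arm(moves=[[0, [0, 0, -0.03], [0, 0, 0]], [0, [0, 0.03, -0.02], [0, 0, 0]], [0, [0, 0.04, 0], [0, 0, 0]], [0, [0, 0.04, 0], [0, 0, 0]], [0, [0, 0.04, 0], [0, 0, 0]], [0, [0, 0.03, 0], [0, 0, 0]], [0, [0, 0, 0], [0, 0, 0]], [0, [0, 0, 0], [0, 0, 0]], [0, [0, 0, 0], [0, 0, 0]], [0, [0, 0, 0], [0, 0, 0]]])

```text
time: 16.63
eef_pos: [0.5369, 0.0877, 0.2322]
tcp_rot: [0.072, 0.997, -0.0, 0.001]
contact_force: [-0.3, -0.5, -0.1]
opening: 0.003
finger_force: 0.0
```

```bash
python3 ball.py; python3 -c "
from h import *
a=cv2.cvtColor(read_camera('side'),cv2.COLOR_RGB2BGR)[130:225,185:310]; b=cv2.resize(cv2.imread('pics/s5.png'),(125,95),interpolation=cv2.INTER_AREA)
d=cv2.absdiff(a,b).max(2); print('jar region diff',d[20:50,30:45].mean(), d[22:34,44:60].mean())"
```

```text
16.63 rol [  5.4 271.3 232.2] F [-0.2  -0.49 -0.13] yaw err 0.001 zt [ 0.002 -0.    -1.   ] op 0.0 [-0.02 -0.    1.9  -0.    1.25 -1.45]
side [(array([215.4, 177.6]), np.int32(59)), (array([185.5, 227.7]), np.int32(64)), (array([179.5, 269.9]), np.int32(680))] [array([237.6, 182.1]), array([222.9, 178. ]), array([220.7, 178.1]), array([218.6, 178.4]), array([216.6, 178.9])]
top [(array([258.3, 140.7]), np.int32(53)), (array([320.1, 149.5]), np.int32(53))] [array([317.6, 171. ]), array([319.5, 156.8]), array([319.7, 154.8]), array([319.9, 152.9]), array([320.1, 151.2])]
jar region diff 12.744444444444444 74.828125
```

```bash
python3 -c "
from h import *
p=np.load('p.npy')
W=lambda P:R.from_euler('z',p[2]).apply(np.array(P)/1000.)+[p[0],p[1],0]
im=read_camera('top')
for y in(25,-36):
  print(y,[(x,im[int(round(v)),int(round(u))].tolist()) for x in range(60,200,8) for u,v in proj('top',W([(x,y,54 if 112<x<172 else 27)]))])
print('tcp in side crop',(proj('side',get_state()['eef_pos'])-[185,130]))
a=cv2.cvtColor(read_camera('side'),cv2.COLOR_RGB2BGR)[130:225,185:310]; b=cv2.resize(cv2.imread('pics/s5.png'),(125,95),interpolation=cv2.INTER_AREA)
d=cv2.absdiff(a,b).max(2); print(cv2.resize(d,(25,19),interpolation=cv2.INTER_AREA))"
```

```text
25 [(60, [238, 237, 237]), (68, [239, 237, 237]), (76, [238, 237, 237]), (84, [239, 238, 238]), (92, [239, 238, 238]), (100, [231, 230, 230]), (108, [178, 179, 179]), (116, [85, 85, 83]), (124, [128, 128, 126]), (132, [175, 176, 174]), (140, [213, 212, 209]), (148, [228, 228, 227]), (156, [231, 230, 229]), (164, [221, 222, 219]), (172, [224, 224, 221]), (180, [179, 180, 177]), (188, [22, 31, 52]), (196, [43, 87, 162])]
-36 [(60, [239, 238, 238]), (68, [239, 238, 238]), (76, [239, 238, 238]), (84, [239, 238, 238]), (92, [239, 238, 238]), (100, [229, 228, 228]), (108, [171, 172, 171]), (116, [186, 184, 183]), (124, [15, 16, 15]), (132, [20, 20, 21]), (140, [23, 22, 22]), (148, [24, 25, 25]), (156, [24, 25, 25]), (164, [27, 25, 27]), (172, [22, 22, 23]), (180, [14, 17, 16]), (188, [57, 62, 76]), (196, [49, 98, 181])]
tcp in side crop [[64.7556788  52.60749221]]
[[  3   3   2   3   3   3   3   2   3   4  57  83  85  84  83  51  80  56
    3   3   3   2   3   3   3]
 [  3   3   3   3   4   3   4   3   3   3  66  83  82  85  82  69  81  45
    3   3   3   3   2   3   3]
 [  4   5   4   5  
[... 1066 characters left out ...]
23  17   9   8   8  11  17  19  17  16
   16  17  57  55  85  87  88]
 [  4   4   5   4   4   5  13  39   5  22  46  22   6   6   6   7  12  16
   18  15  40  57  88  85  87]
 [  4   4   4   5   4   5   4   5   4   8  16   8  16  15  12   9   7   6
    6   6  11  96 111  77  84]
 [  4   4   4   4   6   3   4   3   3   3   4  10  59  75  30  21  22  18
    5   8  16  45  60  32  23]
 [  4   4   4   4   5   6   6   6   5   5   3   6  32  54  26  23  20   6
    5  20  23  22  22  21  21]
 [  4   4   4   4   4   4   4   4   5   5   5   5   3   4  12  19  20  13
   14  12   9   8  10  13  17]
 [  5   4   3   4   4   4   4   4   3   4   3   4   4   5   5   5   5   5
    5   7  56  84  76  38   5]]
```

The difference is only the arm passing in front of the side camera. The jar body is unchanged in its seat, and the lever is fully over.

```bash
python3 -c "
from plant import *
print(sign_off())"
```

```text
the job is handed in; nothing more can be done
None
```

The jar was pushed up the ramp and lies seated on the rollers, the red lever is at its end stop, the arm is clear, and the job was handed in at about 17 s.

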